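# Open the push-to-open parts bin

## Robot

A 6-joint arm with a two-finger parallel gripper is mounted at the origin on the work surface. World frame = base frame: x ahead of the robot, y to its left, z up, the work surface at z = 0. Lengths are in m, angles in rad, forces in N, time in s.
With the tool pointing down it reaches from about 0.375 to 0.825 m from the base axis. Payload 5.5 kg.
Tool frame: the origin (TCP) lies midway between the tips of the shut fingers; the grasp point (between the pads) lies 19 mm behind it; x points along the fingers, z is the direction in which the jaws open and shut, and the axes are right-handed (so a half turn about x gives the same grasp; the last joint's range is limited). The gripper opens to 85 mm and grips with 20 to 120 N. Pads are 22 mm wide; open, the fingers measure 114 mm over their backs; the gripper's body (76 mm by 85 mm) begins 54 mm behind the grasp point. The pads swing forward as they close: fully open they stand 13 mm farther back than shut.
Start: joints at [-1.266, 0.314, -0.047, 1.21, 0, 1.571], TCP at [0.18, -0.572, 0.199] pointing down, gripper open.
Joint ranges: [-2.67, 2.67], [-0.69, 1.73], [-1.03, 1.25], [-2.08, 2.16], [-1.42, 1.45], [-3.14, 3.14]. Speed limits (rad/s): [2.39, 2.39, 3.01, 3.14, 3.14, 3.14].

## Interface

Orientations are given as a unit quaternion [w, x, y, z].
In Python, from cell import * gives the robot as it stands. The module is installed in compiled form; this text tells all that it offers.
- The arm moves only by the tool arm_command, never from a script. Its argument "plan" is a list of rows, each a list of 4 numbers: the shift along the tool's x, y, z in m, then the turn about the tool's x in rad. In form: [[x, y, z, turn], ...]. A call has 1 to 20 rows; each row is the pose to reach, as a shift and turn from the pose commanded when the call began, along the tool's axes at that moment; what a row does not reach only later rows make up. A row lasts 1/8 s, in which the tool goes at most 62.5 mm and 10.7 degrees, less where a joint would pass 70% of its speed; a pose out of reach is approached as far as the arm can. A call with a gripper value outside its range is refused whole. "hand" is the finger opening in m, from 0 to 0.0854, set as the call begins (left out, the last holds). The fingers move at their own pace and stop on an object; "force" is the grip in N (left out, the last holds). Time passes only in rows, so rows that repeat a pose let the fingers close. It gives the time, the measured TCP pose, the force and the opening at its end, in the units of the state.
- sense(): the state, without advancing time (a new reading comes with each control period).
- camera(name): name is "scene" or "top" or "wrist"; returns the picture (420x560x3 uint8, red, green, blue); there is no depth.
- camera_model(name): a dict with "vertical_fov" (degrees; the focal length in pixels is half the picture's height over the tangent of half this angle, whatever the lens; pixels are square), "cx", "cy" (the principal point, pixels), "rvec" (rotation vector, rad) and "tvec" (3), from world to camera coordinates, as OpenCV has them. Camera axes: x right, y down, z forward; pixel columns grow to the right and rows downward; lengths in m; the calibration is good to about 2 mm. A picture is of the moment at which its call begins: read the wrist's pose just before it. camera_model takes no time and is no camera call; for the wrist camera it gives the pose at the moment of the call.
- close_job(): hands the job in, once; it reports no verdict.
The state is a dict: "time_s": time; "q": joint angles; "joint_velocities": joint speeds; "tau": joint torques, N m; "position": TCP position; "orientation": TCP orientation; "contact_force": force on the tool from outside, world axes, zero at the start; "ft_torque": the same for the moment, N m; "width": opening from 0.0 (shut) to 1.0 (fully open).
Only numpy, scipy, OpenCV 4.12 (cv2) and the standard library are available. Lean on these libraries where they do the work, as an engineer would, in place of code of your own. Each camera call takes 0.05 s, during which the arm holds its last target. There are 200 camera calls.

## Task

Open the larger of the two black flip-top parts bins with the fingertips: press down the front of its shut lid to release the push-to-open catch and take the finger away so that the lid springs ajar by itself, then push the lid up and back to its stop so that it stands wide open on its own. Do not pinch the lid, keep the smaller bin shut, and leave the cup of bolts, the screwdriver and the spanner where they are.

Things in the scene. Friction and masses are not known exactly. Their poses are not given: they have to be found in the camera images.
- big_bin: larger, wider black plastic flip-top parts bin, screwed down: 130 deep (its x) x 150 wide (its y) x 93 high; origin at the centre of its underside, x points from its front to its hinge side, z up. Side and back walls reach 93 mm, the front wall 73 mm
- big_lid (a joint): hinge of the larger bin's lid, a flat panel 130 x 139 x 8 mm between the side walls. 0 = shut and latched (cannot be raised), about -0.055 rad = pressed in to its stop, about 0.6 = ajar on its spring, 1.75 = open stop, leaning back 10 degrees past upright. Grows as the front edge swings up and back. Once released it does not latch again
- big_press (a point): on top of the larger bin's lid, 15 mm in from the middle of its front edge, on the grey finger rest (92 mm up when shut); moves with the lid. About 4 N here sinks it; the catch lets go after about 4 mm, the stop comes at about 6 mm; then, as the finger goes away, the spring raises the lid to ajar
- big_edge (a point): middle of the front edge of the larger bin's lid, 130 mm from the hinge axis; moves with the lid; ajar, it stands about 73 mm above the hinge axis. From ajar, under 2 N back and up along its arc swings it open (a level push rubs and may jam at first); let go below about 1 rad it sinks back to ajar, above that it stays
- big_hinge (a point): middle of the larger bin's hinge axis (along the bin's y), 85 mm above the plank, 65 mm behind the bin's centre along its x
- small_bin: smaller, narrower black plastic flip-top parts bin, screwed down: 130 deep (its x) x 95 wide (its y) x 93 high; origin at the centre of its underside, x points from its front to its hinge side, z up. Side and back walls reach 93 mm, the front wall 73 mm
- small_lid (a joint): hinge of the smaller bin's lid, a flat panel 130 x 84 x 8 mm between the side walls. 0 = shut and latched (cannot be raised), about -0.055 rad = pressed in to its stop, about 0.6 = ajar on its spring, 1.75 = open stop, leaning back 10 degrees past upright. Grows as the front edge swings up and back. Once released it does not latch again
- small_press (a point): on top of the smaller bin's lid, 15 mm in from the middle of its front edge, on the grey finger rest (92 mm up when shut); moves with the lid. About 4 N here sinks it; the catch lets go after about 4 mm, the stop comes at about 6 mm; then, as the finger goes away, the spring raises the lid to ajar
- small_edge (a point): middle of the front edge of the smaller bin's lid, 130 mm from the hinge axis; moves with the lid; ajar, it stands about 73 mm above the hinge axis. From ajar, under 2 N back and up along its arc swings it open (a level push rubs and may jam at first); let go below about 1 rad it sinks back to ajar, above that it stays
- small_hinge (a point): middle of the smaller bin's hinge axis (along the bin's y), 85 mm above the plank, 65 mm behind the bin's centre along its x
- bolt_cup: clear plastic cup, 70 across the rim, 85 high, with three steel bolts in it; loose; origin at the centre of its underside
- screwdriver: screwdriver with a red handle, about 200 long, lying loose; origin under its middle, handle towards its -x
- spanner: chrome double ring spanner, about 180 long, 8 thick, lying loose; origin under its middle, long along its x
There are look-alikes about, which are no part of the job. What is shaped like the big_bin but pink is not meant. Several things have the shape of the bolt_cup; the one meant has the colours described above.

How it is judged:
On the way:
1. the larger bin's lid, released by a press, stands ajar by its spring alone, untouched (value of joint big_lid between 0.3 and 0.9 rad and contact force between each of the fingers, the arm and big_lid below 0.2 N), for 0.2 s.
At the end, for the whole second after the job is handed in: the larger bin's lid stands open by itself beyond 1.5 rad (86 degrees) and is at rest, the smaller bin's lid is shut, and cup, screwdriver and spanner are within 20 mm of where they were, the cup upright (value of joint big_lid above 1.5 rad and velocity of joint big_lid between -0.05 and 0.05 rad/s and value of joint small_lid below 0.05 rad and distance of each of bolt_cup, screwdriver, spanner from where it was at the start of the episode below 0.02 m and angle between bolt_cup's own z axis and vertical below 0.2 rad); the robot touches nothing.
It fails at once if the smaller bin's lid is released (value of joint small_lid above 0.1 rad).
It fails at once if the lid is pinched between the fingers (top and underside pressed at once) (contact force between the fingers and big_top above 1 N and contact force between the fingers and big_under above 1 N).
It fails at once if the cup, the screwdriver or the spanner is moved, lifted or tipped (not (distance of bolt_cup from where it was at the start of the episode below 0.02 m) or not (distance of screwdriver from where it was at the start of the episode below 0.02 m) or not (distance of spanner from where it was at the start of the episode below 0.02 m) or not (angle between bolt_cup's own z axis and vertical below 0.2 rad)).
It also fails if it takes over 48 s, if anything falls off the work surface, if the arm or the gripper's body presses on something with over 40 N, if the wrist force passes 120 N, or if a joint passes its speed limit or range.

## Working session

There is one attempt and no reset: what is moved stays moved. The work goes in short steps, Python scripts to look and compute and a tool call to move; the robot and the scene stay as the last step left them, time stands still between calls to the robot, and variables do not carry over. Pictures are saved under pics/ and viewed, about 8 in all and at most 12, crops included, and the job is handed in when it is done.

Besides the shell and the picture viewer there is one more tool, called after "Emit:" as name([rows], argument=value, ...), one row to a line, values as JSON. arm_command: Moves the arm, as the interface text tells. Its arguments: {"type":"object","properties":{"plan":{"type":"array","items":{"type":"array","items":{"type":"number"}}},"hand":{"type":"number"},"force":{"type":"number"}},"required":["plan"]}

```bash
mkdir -p pics
cat > h.py <<'E'
from cell import *
import numpy as np, cv2
def snap(n,f):
    im=camera(n); cv2.imwrite('pics/'+f,im[:,:,::-1]); return im
def K(m):
    f=210/np.tan(np.radians(m['vertical_fov'])/2); return np.array([[f,0,m['cx']],[0,f,m['cy']],[0,0,1]])
def ray(n,u,v,z,m=None):
    m=m or camera_model(n); R=cv2.Rodrigues(np.array(m['rvec'],float))[0]; t=np.array(m['tvec'],float).ravel()
    c=-R.T@t; d=R.T@np.linalg.inv(K(m))@[u,v,1]; return c+d*(z-c[2])/d[2]
def proj(n,P,m=None):
    m=m or camera_model(n); return cv2.projectPoints(np.array(P,float).reshape(-1,1,3),np.array(m['rvec'],float),np.array(m['tvec'],float),K(m),None)[0][:,0]
E
python3 - <<'E'
from h import *
a=snap('scene','s0.png');b=snap('top','t0.png');
for n in('scene','top'):print(camera_model(n))
print(sense())
E
```

```text
{'vertical_fov': 42.663449452557344, 'cx': 282.1594958788499, 'cy': 211.25521431846852, 'rvec': array([ 0.76561291,  2.53766101, -1.1394738 ]), 'tvec': array([ 0.53818002, -0.15225175,  1.83760651])}
{'vertical_fov': 46.140603921873385, 'cx': 290.3616720115989, 'cy': 205.64169940636143, 'rvec': array([ 2.16469929, -2.12094043,  0.22146802]), 'tvec': array([-0.03141915,  0.63629286,  1.40873527])}
{'time_s': 0.1, 'q': array([-1.26600806e+00,  3.14143529e-01, -4.79655169e-02,  1.21020739e+00,
        2.97724108e-07,  1.57073946e+00]), 'joint_velocities': array([-0.00070974, -0.00194035,  0.00087412,  0.00126733, -0.00013212,
        0.00010681]), 'tau': array([-6.85411851e-04, -5.40767241e+01,  3.40540516e+01,  1.11919388e-02,
        1.58293125e-05,  3.41445570e-06]), 'position': array([ 0.17988507, -0.57180666,  0.19803383]), 'orientation': array([ 0.5696862 ,  0.41860446,  0.57055268, -0.4179684 ]), 'contact_force': array([-0.56234742, -0.26275077, -0.05997445]), 'ft_torque': array([ 0.01557687, -0.04156127,  0.01987626]), 'width': 0.9994716144753149}
```

View pics/t0.png

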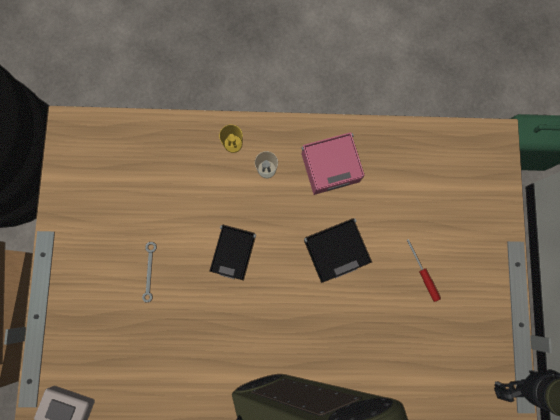

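View pics/s0.png

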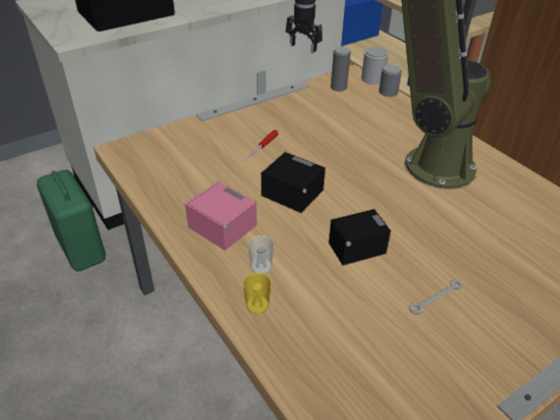

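Top view: black bins at (338,250), wider, and (233,252), narrower. The pink one at (333,163) is a look-alike, and of the cups the clear one at (266,165) is meant. The wider black bin is the target, with its grey rest at (346,268) facing the robot. Next I fit poses to the silhouettes and confirm in a crop.

```bash
cat > fit.py <<'E'
from h import *
from scipy.optimize import minimize
def box(p,w):
    c,s=np.cos(p[2]),np.sin(p[2]); R=np.array([[c,-s],[s,c]])
    f=[(-.065,y,z) for y in(-w/2,w/2) for z in(0,.073)]+[(-.06,y,.093) for y in(-w/2,w/2)]+[(.065,y,z) for y in(-w/2,w/2) for z in(0,.093)]
    return np.array([[*(R@q[:2]+p[:2]),q[2]] for q in f])
def mask(im,x0,x1,y0,y1):
    m=np.zeros(im.shape[:2],np.uint8); s=im[y0:y1,x0:x1].max(2)<75; m[y0:y1,x0:x1]=s
    m=cv2.morphologyEx(m,cv2.MORPH_CLOSE,np.ones((9,9)))
    n,l,st,_=cv2.connectedComponentsWithStats(m); k=1+st[1:,4].argmax(); return (l==k).astype(np.uint8)
def fit(w,p0,ms):
    mods={n:camera_model(n) for n in ms}
    def cost(p):
        e=0
        for n,m in ms.items():
            h=cv2.convexHull((proj(n,box(p,w),mods[n])*16).astype(np.int32)); q=np.zeros_like(m)
            q=np.zeros((m.shape[0]*4,m.shape[1]*4),np.uint8); cv2.fillConvexPoly(q,((h+8)*4),1,shift=4); q=cv2.resize(q*255,m.shape[::-1],interpolation=cv2.INTER_AREA)/255.
            e+=np.abs(q-m).sum()/m.sum()
        return e
    return minimize(cost,p0,method='Nelder-Mead',options=dict(initial_simplex=[p0,*(np.array(p0)+np.diag([.02,.02,.2]))],xatol=2e-4,fatol=1e-4))
E
python3 - <<'E'
from fit import *
t=cv2.imread('pics/t0.png');s=cv2.imread('pics/s0.png')
for name,w,uv,r,tb,sb in(('big',.15,(338,250),(346,268),(295,380,210,290),(255,332,148,215)),('small',.095,(233,252),(227,271),(200,265,215,290),(322,398,203,268))):
    c=ray('top',*uv,.093)[:2]; f=ray('top',*r,.092)[:2]; d=c-f; p0=[*c,np.arctan2(d[1],d[0])]
    print(name,p0,'rest',f)
    for ms in({'top':mask(t,*tb)},{'scene':mask(s,*sb)},{'top':mask(t,*tb),'scene':mask(s,*sb)}):
        o=fit(w,p0,ms); print(list(ms),o.x.round(4),round(o.fun,3))
    b=o.x
    for n,im in(('top',t),('scene',s)):
        for q in proj(n,box(b,w)): cv2.circle(im,tuple(int(x) for x in q.round()),1,(0,255,0),-1)
for k,u,v in(('cup',266,172),('driver',423,270),('span',150,272)):print(k,ray('top',u,v,0))
cv2.imwrite('pics/c1.png',np.hstack([cv2.resize(t[205:295,200:380],None,fx=2.2,fy=2.2,interpolation=2),cv2.resize(s[145:270,245:400],(396,198),interpolation=2)]))
E
```

```text
big [np.float64(0.5046504154923043), np.float64(-0.15591946684057728), np.float64(0.4262438818639947)] rest [ 0.45399701 -0.1789203 ]
['top'] [ 0.5071 -0.1572  0.4017] 0.058
['scene'] [ 0.5042 -0.1611  0.3974] 0.051
['top', 'scene'] [ 0.5048 -0.1591  0.4039] 0.114
small [np.float64(0.4928844327669093), np.float64(0.1431421687410753), np.float64(-0.27075402980027546)] rest [0.43911737 0.1580663 ]
['top'] [ 0.4936  0.1483 -0.212 ] 0.069
['scene'] [ 0.4915  0.1456 -0.2023] 0.056
['top', 'scene'] [ 0.4932  0.1474 -0.2291] 0.128
cup [0.7517264  0.05789077 0.        ]
driver [ 0.4573115  -0.42744226  0.        ]
span [0.43566238 0.39611003 0.        ]
```

View pics/c1.png

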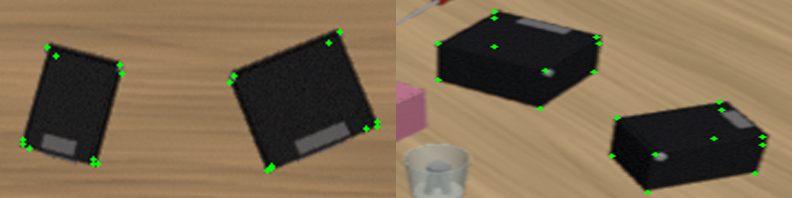

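Run:
```python
from h import *
from scipy.spatial.transform import Rotation as Ro
s=sense();w,x,y,z=s['orientation'];R=Ro.from_quat([x,y,z,w]).as_matrix();print(R.round(3))
yaw=.402;bx=np.array([np.cos(yaw),np.sin(yaw),0]);c=np.array([.505,-.159,0])
p=c-.05*bx;p[2]=.2
print(p,R.T@(p-s['position']))
by=np.array([-bx[1],bx[0],0])
for zt in(by,-by):
    R2=np.array([[0,0,-1],np.cross(zt,[0,0,-1]),zt]).T
    print((R.T@R2).round(2),Ro.from_matrix(R.T@R2).as_rotvec(),R2[:,1])
```

```text
[[-0.     0.954  0.3  ]
 [ 0.001  0.3   -0.954]
 [-1.     0.    -0.002]]
[ 0.45898598 -0.17856298  0.2       ] [-0.00152315  0.38426284 -0.29134435]
[[ 1.  -0.   0. ]
 [-0.  -1.  -0.1]
 [ 0.   0.1 -1. ]] [ 3.04443693e+00 -1.13078266e-04  2.31390560e-03] [-0.92028032 -0.39125968 -0.        ]
[[ 1.   0.  -0. ]
 [-0.   1.   0.1]
 [ 0.  -0.1  1. ]] [-9.71548520e-02 -1.51889156e-03 -7.42267202e-05] [0.92028032 0.39125968 0.        ]
```

Emit:
arm_command([
  [0,0.04,-0.03,-0.01],
  [0,0.08,-0.06,-0.02],
  [0,0.12,-0.09,-0.03],
  [0,0.16,-0.12,-0.04],
  [0,0.2,-0.15,-0.05],
  [0,0.24,-0.18,-0.06],
  [0,0.28,-0.21,-0.07],
  [0,0.32,-0.24,-0.08],
  [0,0.36,-0.27,-0.09],
  [0,0.384,-0.291,-0.097],
  [0,0.384,-0.291,-0.097],
  [0,0.384,-0.291,-0.097],
  [0,0.384,-0.291,-0.097],
], hand=0, force=20)

```text
time_s: 1.72
position: [0.4584, -0.1803, 0.1987]
orientation: [0.589, 0.39, 0.59, -0.391]
contact_force: [-0.1, 0.1, 0.5]
width: 0.001
```

```bash
cat > loc.py <<'E'
from h import *
def loc():
    s=sense();p=s['position'];yaw=.402;d=p[:2]-[.505,-.159]
    print('t',round(s['time_s'],2),'bin x,y,z',round(d@[np.cos(yaw),np.sin(yaw)],4),round(d@[-np.sin(yaw),np.cos(yaw)],4),round(p[2],4),'F',s['contact_force'].round(2),'w',round(s['width'],3))
E
python3 - <<'E'
from loc import *
loc(); a=snap('wrist','w1.png'); b=snap('scene','s1.png')
cv2.imwrite('pics/c2.png',cv2.resize(np.hstack([a,b])[:,:,::-1],(800,300)))
E
```

```text
t 1.73 bin x,y,z -0.0512 -0.0014 0.1987 F [-0.13  0.12  0.5 ] w 0.001
```

View pics/c2.png

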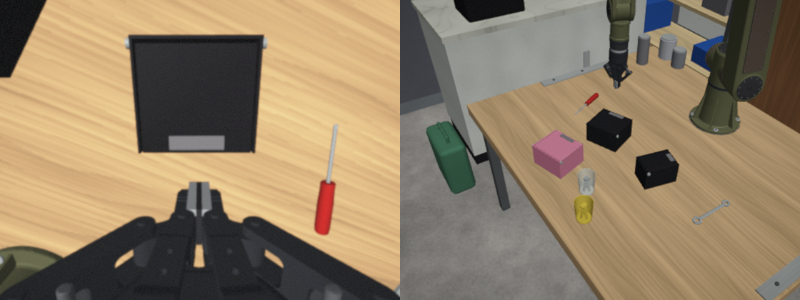

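Run:
```python
from h import *
P=[sense()['position'],[.459,-.1785,.092]]
print(P[0]);
for n in('wrist','scene'):print(n,proj(n,P))
m=camera_model('wrist')
sc=1.4
for u,v in((197,143),(132,37),(264,38),(141,151),(254,152)):print(ray('wrist',u*sc,v*sc,.092,m))
```

```text
[ 0.45853829 -0.18033808  0.19876656]
wrist [[278.8988402  244.96470559]
 [277.06130059 196.29716585]]
scene [[302.28158544 132.66085793]
 [301.08946661 161.76105194]]
[ 0.45518529 -0.17886692  0.092     ]
[ 0.53978558 -0.06501217  0.092     ]
[ 0.5959653  -0.20057854  0.092     ]
[ 0.41741085 -0.11685037  0.092     ]
[ 0.47261779 -0.25090594  0.092     ]
```

Emit:
arm_command([
  [0.03,0,0,0],
  [0.06,0,0,0],
  [0.085,0,0,0],
  [0.1,0,0,0],
  [0.104,0.001,0.0,0],
  [0.107,0.001,0,0],
  [0.109,0.001,0,0],
  [0.111,0.001,0,0],
  [0.111,0.001,0,0],
])

```text
time_s: 2.95
position: [0.46, -0.1791, 0.0879]
orientation: [0.59, 0.39, 0.59, -0.39]
contact_force: [0.4, 0.1, -0.6]
width: -0.001
```

Emit:
arm_command([
  [0.001,0,0,0],
  [0.002,0,0,0],
  [0.003,0,0,0],
  [0.003,0,0,0],
])

```text
time_s: 3.45
position: [0.4598, -0.1791, 0.0847]
orientation: [0.59, 0.39, 0.59, -0.39]
contact_force: [0.2, -0.2, -0.9]
width: -0.0
```

Run:
```python
from loc import *
loc(); a=snap('wrist','w2.png'); b=snap('scene','s2.png')
print(proj('scene',[sense()['position']]),proj('wrist',[sense()['position']]))
cv2.imwrite('pics/c3.png',np.hstack([cv2.resize(a[100:310,140:420],(400,300)),cv2.resize(b[100:220,230:390],(400,300),interpolation=2)])[:,:,::-1])
```

```text
t 3.45 bin x,y,z -0.0494 -0.0008 0.0847 F [ 0.16 -0.21 -0.89] w -0.0
[[300.63385641 163.61690535]] [[278.92461023 244.93817094]]
```

View pics/c3.png

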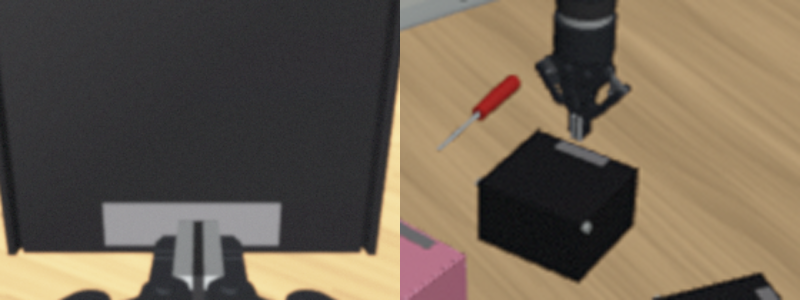

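Run:
```python
from h import *
p=sense()['position']
for h in(0,.01,.02,.03,.04):
    q=p+[0,0,h];print(h,proj('wrist',[q]),proj('scene',[q]))
for h in (.0,.02):
  q=p+[-.03*.92,-.03*.39,h];print(h,proj('wrist',[q]),proj('scene',[q]))
```

```text
0 [[278.92461023 244.93817094]] [[300.63385641 163.61690535]]
0.01 [[278.94903106 252.11614647]] [[300.75993412 161.03898071]]
0.02 [[278.9761708  260.09328459]] [[300.88700234 158.44080302]]
0.03 [[279.00651027 269.01091541]] [[301.01507279 155.82213265]]
0.04 [[279.04065078 279.04578185]] [[301.14415737 153.1827262 ]]
0.0 [[278.8727248  289.80392101]] [[305.55300712 159.00092342]]
0.02 [[278.91624518 308.95797424]] [[305.84152964 153.84696832]]
```

Run:
```python
from fit import *
m=camera_model('wrist');print(m)
b=box([.505,-.159,.402],.15);b[4:6]=b[4:6];print(b[[4,5]].round(3),proj('wrist',b[[4,5]],m))
R=cv2.Rodrigues(np.array(m['rvec']))[0];print('cam pos',-R.T@np.ravel(m['tvec']),'fwd',R[2],sense()['position'])
```

```text
{'vertical_fov': 65.93927884877857, 'cx': 278.29883353850425, 'cy': 209.71785400366053, 'rvec': array([-2.40167495,  1.58948128,  0.24254356]), 'tvec': array([-0.34420305,  0.33285305,  0.37685664])}
[[ 0.479 -0.251  0.093]
 [ 0.42  -0.113  0.093]] [[408.00055159 267.79189101]
 [146.82252811 267.86470105]]
cam pos [ 0.53027665 -0.14896812  0.26058203] fwd [-0.27407294 -0.11584453 -0.95470627] [ 0.45996296 -0.1791244   0.08478913]
```

View pics/w2.png

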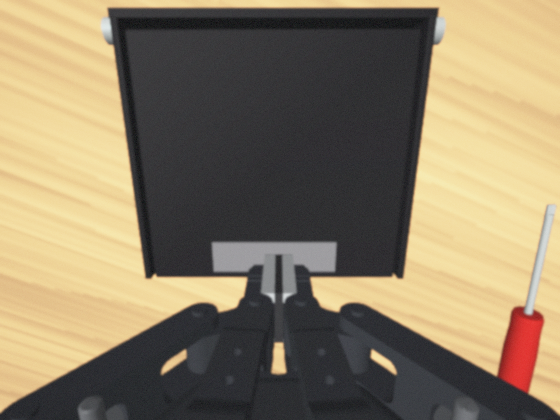

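The scene view shows the fingertips still above the lid, and there is no contact force. I'll descend in small steps and watch the force.

Emit:
arm_command([
  [0.003,0,0,0],
  [0.006,0,0,0],
  [0.008,0,0,0],
  [0.008,0,0,0],
])

```text
time_s: 4.05
position: [0.4598, -0.1791, 0.0766]
orientation: [0.59, 0.39, 0.59, -0.39]
contact_force: [-0.9, -0.0, 1.0]
width: -0.001
```

Emit:
arm_command([
  [0.003,0,0,0],
  [0.005,0,0,0],
  [0.006,0,0,0],
  [0.006,0,0,0],
])

```text
time_s: 4.55
position: [0.4599, -0.1791, 0.0707]
orientation: [0.59, 0.39, 0.59, -0.39]
contact_force: [-0.4, 0.0, -0.3]
width: -0.004
```

Run:
```python
from loc import *
loc(); a=snap('wrist','w3.png'); b=snap('scene','s3.png');c=snap('top','t3.png')
print(proj('scene',[sense()['position']]),proj('top',[sense()['position']]))
cv2.imwrite('pics/c4.png',np.hstack([cv2.resize(a[160:310,180:380],(266,200)),cv2.resize(b[120:180,260:340],(266,200),interpolation=2),cv2.resize(c[200:300,270:403],(266,200),interpolation=2)])[:,:,::-1])
```

```text
t 4.55 bin x,y,z -0.0494 -0.0009 0.0707 F [-0.42  0.05 -0.29] w -0.004
[[300.44198795 167.17714416]] [[345.02712132 266.27138232]]
```

View pics/c4.png

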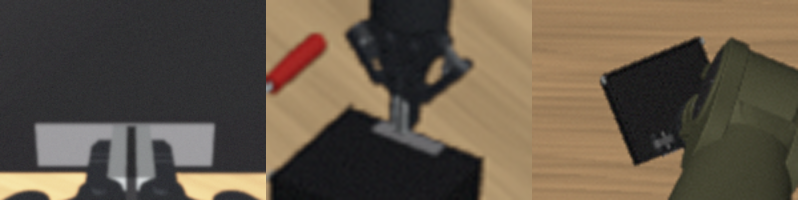

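Emit:
arm_command([
  [0.002,0,0,0],
  [0.004,0,0,0],
  [0.006,0,0,0],
  [0.006,0,0,0],
])

```text
time_s: 5.2
position: [0.4598, -0.1791, 0.0646]
orientation: [0.59, 0.39, 0.59, -0.39]
contact_force: [-0.1, -0.0, -0.3]
width: 0.0
```

Emit:
arm_command([
  [0.002,0,0,0],
  [0.004,0,0,0],
  [0.005,0,0,0],
  [0.005,0,0,0],
])

```text
time_s: 5.7
position: [0.4599, -0.1791, 0.0599]
orientation: [0.59, 0.39, 0.59, -0.39]
contact_force: [-1.1, 0.7, 2.2]
width: 0.0
```

Emit:
arm_command([
  [0.001,0,0,0],
  [0.002,0,0,0],
  [0.002,0,0,0],
])

```text
time_s: 6.08
position: [0.4598, -0.1792, 0.0577]
orientation: [0.59, 0.39, 0.59, -0.39]
contact_force: [-1.8, 0.1, 3.9]
width: 0.001
```

Emit:
arm_command([
  [0.001,0,0,0],
  [0.002,0,0,0],
  [0.003,0,0,0],
  [0.003,0,0,0],
])

```text
time_s: 6.58
position: [0.4597, -0.1792, 0.0546]
orientation: [0.59, 0.39, 0.59, -0.39]
contact_force: [-3.0, -0.8, 3.6]
width: -0.001
```

Emit:
arm_command([
  [0.001,0,0,0],
  [0.002,0,0,0],
  [0.002,0,0,0],
])

```text
time_s: 6.95
position: [0.4598, -0.1793, 0.0538]
orientation: [0.59, 0.39, 0.59, -0.39]
contact_force: [-6.3, 0.2, 15.6]
width: 0.002
```

Emit:
arm_command([
  [-0.05,0,0,0],
  [-0.1,0,0,0],
  [-0.14,0,0,0],
  [-0.14,-0.03,0,0],
  [-0.14,-0.05,0,0],
  [-0.14,-0.05,0,0],
  [-0.14,-0.05,0,0],
  [-0.14,-0.05,0,0],
  [-0.14,-0.05,0,0],
])

```text
time_s: 8.07
position: [0.4142, -0.1985, 0.1926]
orientation: [0.59, 0.39, 0.59, -0.39]
contact_force: [1.1, -0.3, -0.3]
width: 0.0
```

Run:
```python
from loc import *
loc(); a=snap('wrist','w4.png'); b=snap('scene','s4.png')
print(proj('scene',[sense()['position']+[0,0,.032]]))
cv2.imwrite('pics/c5.png',np.hstack([cv2.resize(a,(400,300)),cv2.resize(b[80:220,220:406],(400,300),interpolation=2)])[:,:,::-1])
```

```text
t 8.07 bin x,y,z -0.099 -0.0008 0.1926 F [ 1.13 -0.31 -0.32] w 0.0
[[311.0226275  118.34444108]]
```

View pics/c5.png

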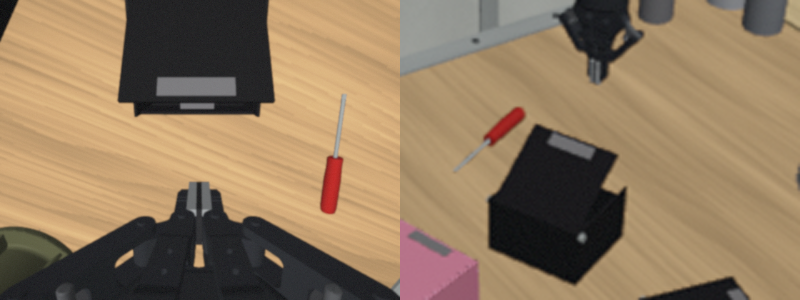

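The lid stands ajar, its rest at scene crop (570,147), and the fingers are clear of it. The real tips sit about 32 mm above the reported TCP. I'll go in front of the edge and push along its arc.

Emit:
arm_command([
  [0.03,0,0,0],
  [0.06,0,0,0],
  [0.082,0,0,0],
  [0.087,0.01,0,0],
  [0.087,0.025,0,0],
  [0.087,0.035,0,0],
  [0.087,0.039,0,0],
  [0.087,0.039,0,0],
])

```text
time_s: 9.18
position: [0.4503, -0.1833, 0.1061]
orientation: [0.59, 0.39, 0.59, -0.39]
contact_force: [-0.5, 0.2, 0.6]
width: 0.0
```

Emit:
arm_command([
  [-0.005,0.007,0,0],
  [-0.016,0.015,0,0],
  [-0.025,0.0235,0,0],
  [-0.034,0.033,0,0],
  [-0.041,0.044,0,0],
  [-0.048,0.055,0,0],
  [-0.053,0.067,0,0],
  [-0.057,0.079,0,0],
  [-0.057,0.079,0,0],
])

```text
time_s: 10.3
position: [0.5237, -0.1521, 0.1629]
orientation: [0.59, 0.39, 0.59, -0.39]
contact_force: [0.3, 0.0, 0.0]
width: 0.003
```

Run:
```python
from loc import *
loc(); a=snap('wrist','w5.png'); b=snap('scene','s5.png')
cv2.imwrite('pics/c6.png',np.hstack([cv2.resize(a,(400,300)),cv2.resize(b[80:220,220:406],(400,300),interpolation=2)])[:,:,::-1])
```

```text
t 10.3 bin x,y,z 0.0199 -0.001 0.1629 F [0.3  0.02 0.02] w 0.003
```

View pics/c6.png

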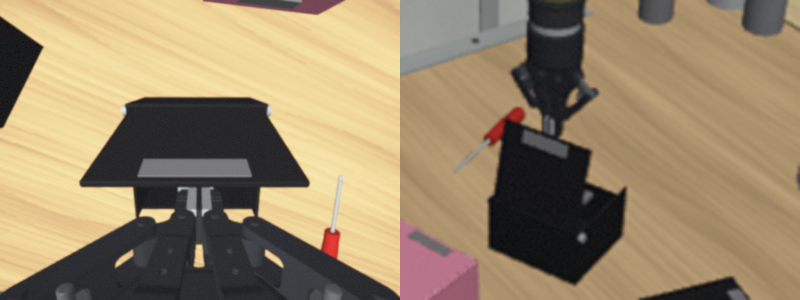

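Lid raised to about 1.2 rad, fingers in front of it. I'll continue to the stop.

Emit:
arm_command([
  [-0.003,0.013,0,0],
  [-0.005,0.026,0,0],
  [-0.005,0.039,0,0],
  [-0.004,0.048,0,0],
  [-0.003,0.055,0,0],
  [-0.003,0.055,0,0],
])

```text
time_s: 11.15
position: [0.574, -0.131, 0.1671]
orientation: [0.59, 0.39, 0.589, -0.39]
contact_force: [-3.1, -0.5, 8.2]
width: 0.002
```

Run:
```python
from loc import *
loc(); a=snap('wrist','w6.png'); b=snap('scene','s6.png');loc()
cv2.imwrite('pics/c7.png',np.hstack([cv2.resize(a,(400,300)),cv2.resize(b[80:220,220:406],(400,300),interpolation=2)])[:,:,::-1])
```

```text
t 11.15 bin x,y,z 0.0744 -0.0013 0.1671 F [-3.12 -0.52  8.22] w 0.002
t 11.25 bin x,y,z 0.0745 -0.0013 0.1671 F [-2.16  0.12  8.9 ] w 0.003
```

View pics/c7.png

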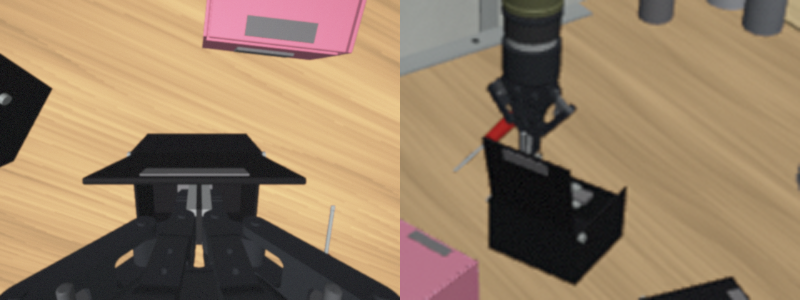

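Emit:
arm_command([
  [-0.006,0,0,0],
  [-0.01,0.002,0,0],
  [-0.012,0.006,0,0],
  [-0.012,0.012,0,0],
  [-0.012,0.012,0,0],
])

```text
time_s: 11.88
position: [0.5764, -0.1296, 0.1763]
orientation: [0.586, 0.386, 0.592, -0.396]
contact_force: [-21.5, -10.2, 9.0]
width: -0.002
```

At the stop (about 24 N back along the bin's x). Backing away.

Emit:
arm_command([
  [0,-0.015,0,0],
  [-0.01,-0.04,0,0],
  [-0.06,-0.07,0,0],
  [-0.1,-0.1,0,0],
  [-0.1,-0.15,0,0],
  [-0.1,-0.15,0,0],
  [-0.1,-0.15,0,0],
])

```text
time_s: 12.75
position: [0.4467, -0.185, 0.2779]
orientation: [0.59, 0.391, 0.589, -0.39]
contact_force: [-0.1, -0.2, -0.4]
width: -0.001
```

Run:
```python
from loc import *
loc(); a=snap('top','t7.png'); b=snap('scene','s7.png')
cv2.imwrite('pics/c8.png',np.hstack([cv2.resize(a,(400,300)),cv2.resize(b[80:220,220:406],(400,300),interpolation=2)])[:,:,::-1])
o=cv2.imread('pics/t0.png')[:,:,::-1].astype(int)
for n,(x0,x1,y0,y1) in dict(cup=(250,285,145,185),drv=(400,450,235,305),spa=(135,165,235,305),small=(200,265,215,290)).items(): print(n,np.abs(a[y0:y1,x0:x1]-o[y0:y1,x0:x1]).max(2).__gt__(60).sum())
```

```text
t 12.75 bin x,y,z -0.0638 -0.0011 0.2779 F [-0.06 -0.22 -0.41] w -0.001
cup 0
drv 3016
spa 0
small 0
```

View pics/c8.png

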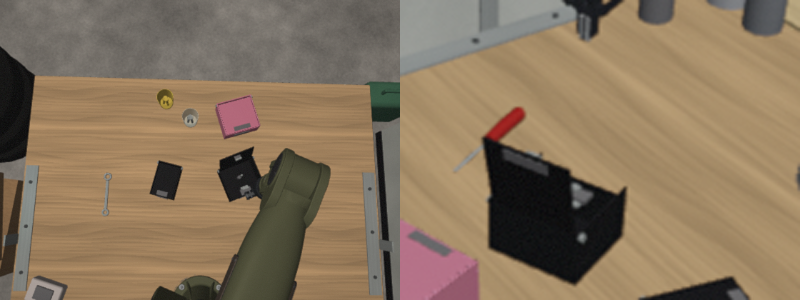

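Run:
```python
from h import *
yaw=.402;c,s=np.cos(yaw),np.sin(yaw)
for th in(1.2,1.4,1.5,1.6,1.7,1.75):
    P=[]
    for y in(.0695,-.0695):
        for o in (.004,-.004):
            x=.065-.13*np.cos(th)+o*np.sin(th);z=.085+.13*np.sin(th)+o*np.cos(th);P.append([.505+c*x-s*y,-.159+s*x+c*y,z])
    print(th,'scene',proj('scene',P).round(1).tolist(),'top',proj('top',P)[[0,2]].round(1).tolist())
a=cv2.imread('pics/s7.png');b=cv2.imread('pics/t7.png')
cv2.imwrite('pics/c9.png',np.hstack([cv2.resize(a[135:195,250:330],(400,300),interpolation=2),cv2.resize(b[200:260,295:375],(400,300),interpolation=2)]))
```

```text
1.2 scene [[310.4, 149.3], [311.6, 148.9], [270.1, 134.1], [271.5, 133.8]] top [[317.2, 248.3], [365.5, 228.8]]
1.4 scene [[305.9, 151.7], [307.3, 150.8], [265.3, 136.3], [266.8, 135.4]] top [[313.7, 239.2], [362.2, 219.7]]
1.5 scene [[303.6, 153.6], [305.0, 152.4], [262.8, 138.0], [264.3, 136.9]] top [[311.9, 234.6], [360.3, 215.2]]
1.6 scene [[301.1, 155.8], [302.6, 154.4], [260.2, 140.1], [261.8, 138.7]] top [[310.0, 230.0], [358.3, 210.7]]
1.7 scene [[298.7, 158.5], [300.2, 156.8], [257.7, 142.6], [259.2, 141.0]] top [[308.1, 225.6], [356.3, 206.3]]
1.75 scene [[297.5, 160.0], [299.0, 158.2], [256.4, 143.9], [258.0, 142.3]] top [[307.1, 223.4], [355.3, 204.2]]
```

View pics/c9.png

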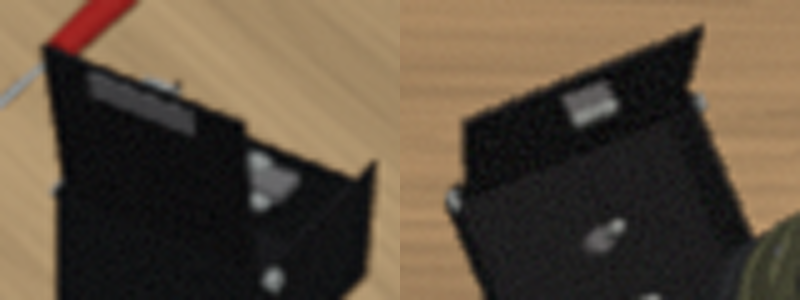

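Both views put the lid corners at about 1.73 rad: scene (259,144) and (299,159), top (308,224) and (355,205). The arm hides the screwdriver in the top view, so I compare it in the scene view before handing in.

Run:
```python
from loc import *
a=cv2.imread('pics/s0.png').astype(int);b=cv2.imread('pics/s7.png').astype(int)
red=lambda i:np.argwhere((i[120:175,240:300,2]>120)&(i[120:175,240:300,1]<60)).mean(0)
print(red(a),red(b)); loc(); close_job()
```

```text
[17.60747664 29.08411215] [17.4368932  29.18446602]
t 12.85 bin x,y,z -0.0635 -0.0009 0.2775 F [ 0.88  0.32 -0.22] w -0.001
the job is handed in; nothing more can be done
```

The larger black bin's lid stands wide open on its own, and I handed the job in at 12.85 s. I pressed the lid at its finger rest, and it sprang ajar once the fingers were clear. I then pushed its front edge back along its arc, with the fingers shut, until it reached the stop.

**Last checks**
- **Lid:** both camera views put it at about 1.73 rad (1.5 needed). I have no joint reading, so this is from the images.
- **Robot:** the fingers were clear of the bin and the force readings were only noise, under 1 N.
- **Smaller bin, cup and spanner:** unchanged in the top view.
- **Screwdriver:** the arm hid it in the top view. In the scene view its handle moved less than 0.3 px.

**What disagreed**
- **Fingertip height:** the real fingertips sat about 32 mm higher than the reported TCP. I noticed when the expected contact force did not come, so I descended in small steps instead.
- **Upward force near the stop:** about 8–9 N appeared during the last part of the push, for a reason I did not pin down. It was gone once I backed off. The side push reached about 24 N at the stop.

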